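# Hang the cutting-height gauge on its hook, scale outward

## Task

Take the mower cutting-height gauge out of its slanted holder under the lamp bar and hang it by the hole in it on the hook of the steel stand, with the graduated face looking straight out along the hook, away from the post. Let it hang free and still, and leave the wheel, oil bottle and carton where they are.

Things in the scene. Friction and masses are not known exactly. Their poses are not given: they have to be found in the camera images.
- gauge: Loose flat aluminium gauge, 185 mm long, about 0.16 kg. Origin: middle of its bottom edge, mid-thickness. Own z runs up its length to the tab, y across its width, x out of the graduated face (nine dark bars; the other face is plain). Plate 70 mm wide (y), 10 mm thick (x), z 0 to 135 mm. It starts in the holder, leaning 35 degrees from vertical, graduated face up.
- gauge_tab (a point): Centre of the black grip tab on top of the gauge, axes as the gauge's. Tab: 28 mm wide (gauge y), 12 mm thick (x), gauge z 135 to 185 mm. It can be gripped across its width, or across its thickness with the fingers opened only a little (the lamp bar is close).
- gauge_hole (a point): Centre of the gauge's rectangular through hole, at gauge z 103 mm, axes as the gauge's. Hole: 40 mm wide, 36 mm high (z 85 to 121 mm). The 14 mm high bar above the hole carries the gauge on the hook.
- holder: Fixed holder, origin under its centre on the bench, z up. Plywood base x -75 to 95, y -160 to 160, 12 mm thick. The gauge slides in and out of its pocket along the gauge's own length, tab end up and towards the holder's -x, 35 degrees from vertical. Pocket lip and sides reach 28 mm up the gauge, the 100 mm wide backrest 85 mm.
- lamp (a point): Middle of the lamp bar fixed over the holder: a horizontal bar along the holder's y, 300 mm long, 22 mm wide, 248 to 273 mm above the bench, on 14 mm posts 145 mm either side. It is 24 mm from above the tab centre (tab at 176 mm height), on the +x side, so a gripper has no room straight above the tab: come in tilted along the gauge, from the -x side.
- stand: Fixed steel stand, origin at the centre of its underside on the bench, own z up; own x is the way the hook points, out from the post. Round foot of radius 65 mm, 18 mm high; post of radius 9 mm, 183 mm tall.
- hook_seat (a point): Point on the centre line of the hook's level part, 40 mm out from the post's axis, 170 mm above the bench; axes as the stand's. The hook is a round bar of 5 mm radius, level from the post to 70 mm out, then turned up at 41 degrees to the tip. Hung, the gauge's hole centre is 13 mm below the bar's centre line.
- hook_tip (a point): Centre of the round end of the hook, 85 mm out from the post's axis, 183 mm above the bench.
- wheel: Bystander: black rubber mower wheel lying flat, 150 mm across, 36 mm high; origin under its centre.
- oil: Bystander: yellow plastic bottle, 60 mm across, 170 mm tall; origin under its centre.
- carton: Bystander: cardboard carton 110 x 160 x 80 mm high; origin under its centre.
Things that resemble listed ones, but are neither listed nor needed, are in the scene too. Of the things like the gauge, leave any that is orange or pink; of the rest the larger one is meant.

How it is judged:
By the outcome, as a careful person would: the job done as asked, in the order asked, and still so for the second after the job is handed in, with the robot touching nothing.
It also fails if it takes over 58 s, if anything falls off the work surface, if the arm or the gripper's body presses on something with over 40 N, if the wrist force passes 120 N, or if a joint passes its speed limit or range.

## Robot

A 6-joint arm with a two-finger parallel gripper is mounted at the origin on the work surface. World frame = base frame: x ahead of the robot, y to its left, z up, the work surface at z = 0. Lengths are in m, angles in rad, forces in N, time in s.
With the tool pointing down it reaches from about 0.3 to 0.875 m from the base axis. Payload 6.4 kg.
Tool frame: the origin (TCP) lies between the finger pads; the fingertips stand 25 mm ahead of it and the grasp point (between the pads) lies 6 mm ahead of it; z points along the fingers, y is the line along which they close (so a half turn about z gives the same grasp; the last joint's range is limited). The gripper opens to 85 mm and grips with 20 to 120 N. Pads are 22 mm wide; open, the fingers measure 114 mm over their backs; the gripper's body (76 mm by 85 mm) begins 54 mm behind the grasp point. The pads swing forward as they close: fully open they stand 13 mm farther back than shut.
Start: joints at [-1.367, 0.181, 1.607, -0, 1.354, -0.206], TCP at [0.229, -0.527, 0.256] pointing down, gripper open.
Joint ranges: [-2.99, 2.99], [-0.89, 2.07], [0.3, 2.58], [-1.14, 4.28], [0, 2.63], [-3.12, 3.12]. Speed limits (rad/s): [2.57, 2.57, 3.01, 3.14, 3.14, 3.14].

## Interface

Orientations are given as a unit quaternion [w, x, y, z].
In Python, from bench import ctrl gives the robot as it stands.
- The arm moves only by the tool servo_tool, never from a script. Its argument "series" is text: rows parted by semicolons, each of 7 numbers parted by spaces: the gripper command: -1 is fully open, 1 is shut, values between are in proportion, then the shift along the tool's x, y, z in m, then the turn, a rotation vector about the tool's x, y, z in degrees. A call has 1 to 12 rows; each row is the pose to reach, as a shift and turn from the pose commanded when the call began, along the tool's axes at that moment; what a row does not reach only later rows make up. A row lasts 1/12 s, in which the tool goes at most 41.7 mm and 7.16 degrees, less where a joint would pass 70% of its speed; a pose out of reach is approached as far as the arm can. A call with a gripper value outside its range is refused whole. The fingers move at their own pace and stop on an object; the grip force is fixed at half the most. Time passes only in rows, so rows that repeat a pose let the fingers close. It gives the time, the measured TCP pose, the force, the opening and the grip force at its end, in the units of the state.
- ctrl.get_obs(): the state, without advancing time (a new reading comes with each control period).
- ctrl.camera(name): name is "scene" or "top" or "wrist"; returns a dict with "img" (384x512x3 uint8, red, green, blue), "z_map" (384x512 float32, m along the optical axis (not along the pixel's ray), 0 where there is no reading), "fovy" (degrees; the focal length in pixels is half the picture's height over the tangent of half this angle, whatever the lens; pixels are square), "cx", "cy" (the principal point, pixels), "k1" (the pictures are not rectified: a ray, as slopes to the right and down, at radius r is drawn at 1 + k1 r^2 times it, then the intrinsics apply), "extrinsics" (4x4, takes a point from camera to world coordinates); the wrist camera has in their place "T_tool_cam" (4x4, takes a point from camera to tool coordinates, whose origin is the TCP and whose axes are the flange's). Camera axes: x right, y down, z forward; pixel columns grow to the right and rows downward; lengths in m; the calibration is good to about 2 mm. A picture is of the moment at which its call begins: read the wrist's pose just before it.
- ctrl.hand_in(): hands the job in; it is judged then, once.
The state is a dict: "time_s": time; "q": joint angles; "dq": joint speeds; "joint_efforts": joint torques, N m; "eef_pos": TCP position; "eef_rot": TCP orientation; "wrist_force": force on the tool from outside, world axes, zero at the start; "torque": the same for the moment, N m; "opening": opening from 0.0 (shut) to 1.0 (fully open); "grasp_force": force on a finger pad.
Only numpy, scipy, OpenCV 4.12 (cv2) and the standard library are available. Lean on these libraries where they do the work, as an engineer would, in place of code of your own. Each camera call takes 0.05 s, during which the arm holds its last target. There are 200 camera calls.

## Working session

There is one attempt and no reset: what is moved stays moved. The work goes in short steps, Python scripts to look and compute and a tool call to move; the robot and the scene stay as the last step left them, time stands still between calls to the robot, and variables do not carry over. Pictures are saved under pics/ and viewed, at most 10 in all, crops included, and the job is handed in when it is done.

Besides the shell and the picture viewer there is one more tool, called after "Call:" as name(argument=value, ...) on one line, values as JSON. servo_tool: Moves the arm, as the interface text tells. Its arguments: {"type":"object","properties":{"series":{"type":"string"}},"required":["series"]}

```bash
ls; mkdir -p pics; cat > h.py <<'E'
import numpy as np, cv2
from bench import ctrl
from scipy.spatial.transform import Rotation as R
def rot(q): return R.from_quat([q[1],q[2],q[3],q[0]])
def cloud(c,T=None):
    h,w=c["z_map"].shape; f=h/2/np.tan(np.radians(c["fovy"])/2)
    K=np.array([[f,0,c["cx"]],[0,f,c["cy"]],[0,0,1.]])
    uv=np.stack(np.meshgrid(np.arange(w),np.arange(h)),-1).reshape(-1,1,2).astype(float)
    n=cv2.undistortPoints(uv,K,np.array([c["k1"],0,0,0.])).reshape(h,w,2)
    z=c["z_map"]; P=np.dstack([n*z[...,None],z])
    T=c["extrinsics"] if T is None else T
    return P@T[:3,:3].T+T[:3,3]
def wristT(c,o):
    T=np.eye(4);T[:3,:3]=rot(o["eef_rot"]).as_matrix();T[:3,3]=o["eef_pos"]
    return T@c["T_tool_cam"]
E
python3 - <<'E'
from h import *
o=ctrl.get_obs();print(o)
ims=[]
for n in("scene","top"):
    c=ctrl.camera(n);np.savez(n+".npz",**c);print(n,c["fovy"],c["k1"],np.round(c["extrinsics"],3).tolist())
    cv2.imwrite(f"pics/{n}.png",cv2.resize(c["img"][...,::-1],(800,600)))
E
```

```text
pics
{'time_s': 0.0, 'q': array([-1.36731825e+00,  1.81544421e-01,  1.60802113e+00, -6.06924594e-06,
        1.35380238e+00, -2.06299007e-01]), 'dq': array([ 2.41274195e-04,  1.93494549e-03,  6.23384792e-05,  5.93357279e-04,
        1.75832029e-03, -1.15254121e-04]), 'joint_efforts': array([ 1.39482170e-03, -4.44868326e+01, -3.51340806e+01, -2.21854420e-04,
        9.07221751e-03,  2.19787346e-06]), 'eef_pos': array([ 0.22899099, -0.52687163,  0.25537588]), 'eef_rot': array([-8.87639491e-04,  9.79083149e-01,  2.03458596e-01, -1.71089384e-06]), 'wrist_force': array([ 0.60664313,  0.78617051, -0.15540321]), 'torque': array([-0.01159165,  0.01660191, -0.0061522 ]), 'grasp_force': 0.0, 'opening': 1.003783760325717}
scene 42.41082026087832 -0.04719617611687548 [[-0.181, 0.545, -0.819, 1.681], [0.983, 0.106, -0.147, 0.311], [0.006, -0.832, -0.555, 0.908], [0.0, 0.0, 0.0, 1.0]]
top 53.475321793560155 0.017486044872298337 [[0.006, -0.991, 0.131, 0.428], [-1.0, -0.005, 0.008, 0.106], [-0.007, -0.131, -0.991, 1.171], [0.0, 0.0, 0.0, 1.0]]
```

View pics/scene.png

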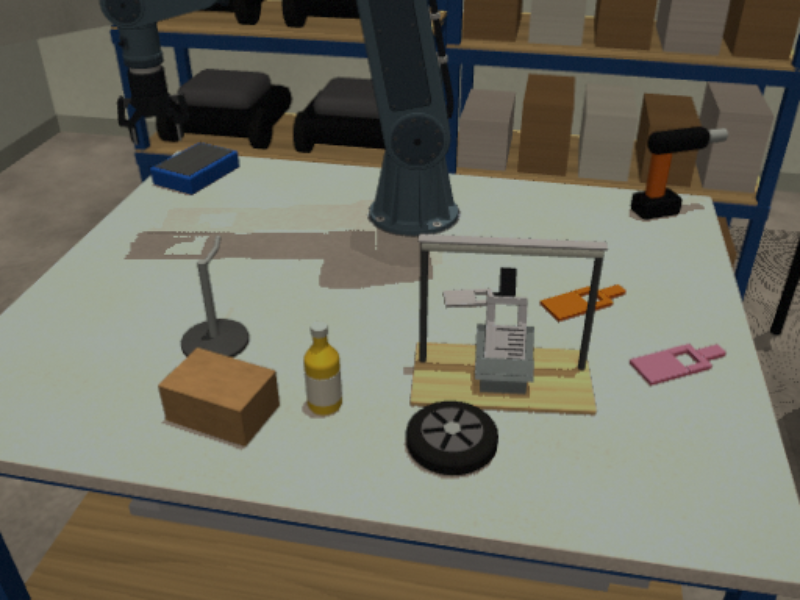

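View pics/top.png

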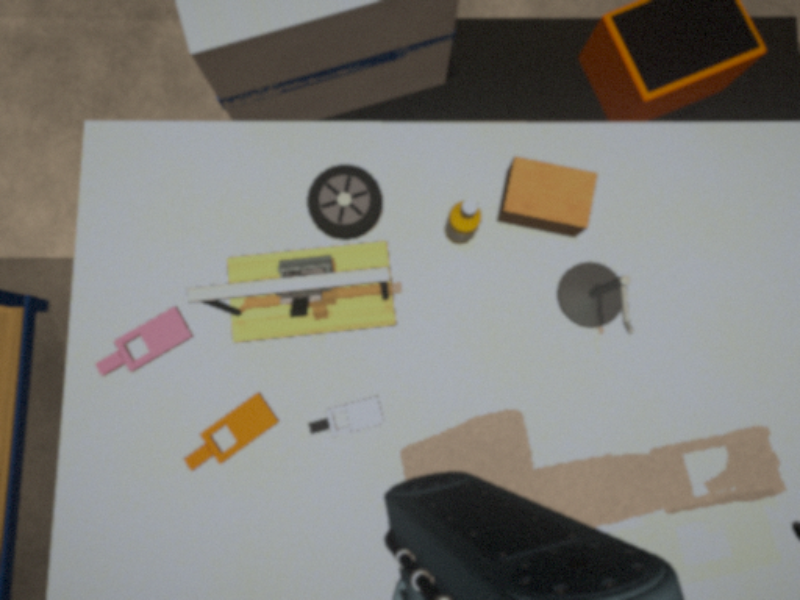

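The scene view shows the gauge in the holder with its black tab at (508,282), the lamp bar at about (512,245), and the stand at (212,335). The hook ends near (217,240). The top view shows the wheel (345,200), bottle (465,218), carton (548,195), stand foot (592,293) and holder base (312,292). A small white look-alike lies at (350,413), and the orange and pink ones are to the left.

```bash
python3 - <<'E'
from h import *
for n in("scene","top"):
    c=dict(np.load(n+".npz"));c["k1"]=float(c["k1"]);P=cloud(c);img=c["img"].astype(int)
    ok=c["z_map"]>0; print("==",n)
    # table height check
    t=ok&(abs(P[...,2])<.02)&(P[...,0]>.2)&(P[...,0]<.9)&(abs(P[...,1])<.5); print("table z",np.median(P[t][:,2]))
    hsv=cv2.cvtColor(c["img"],cv2.COLOR_RGB2HSV)
    # stand area
    s=ok&(P[...,2]>.008)&(P[...,0]>.3)&(P[...,0]<.75)&(P[...,1]>-.45)&(P[...,1]<-.1)
    Q=P[s]
    for a,b in((.01,.025),(.03,.06),(.06,.1),(.1,.14),(.14,.16),(.16,.168),(.168,.174),(.174,.18),(.18,.186),(.186,.195)):
        q=Q[(Q[:,2]>a)&(Q[:,2]<b)]
        if len(q): print("stand",a,b,len(q),np.round(np.median(q,0),3),np.round(q.min(0),3),np.round(q.max(0),3))
    # yellow base
    y=ok&(P[...,2]<.03)&(P[...,2]>.005)&(P[...,1]>.05)&(P[...,1]<.55)&(hsv[...,0]>20)&(hsv[...,0]<35)&(hsv[...,1]>70)&(P[...,0]>.3)&(P[...,0]<.66)
    q=P[y]; print("base",len(q),np.median(q[:,2]),cv2.minAreaRect((q[:,:2]*1000).astype(np.float32)),cv2.boxPoints(cv2.minAreaRect((q[:,:2]*1000).astype(np.float32))).round().tolist())
    l=ok&(P[...,2]>.255)&(P[...,2]<.29)&(P[...,1]>.0)&(P[...,1]<.6)&(P[...,0]>.35)&(P[...,0]<.7)
    q=P[l]; 
    if len(q):print("lamp",len(q),np.median(q[:,2]),cv2.minAreaRect((q[:,:2]*1000).astype(np.float32)))
    b=ok&(hsv[...,2]<50)&(P[...,2]>.12)&(P[...,2]<.23)&(P[...,1]>.1)&(P[...,1]<.45)&(P[...,0]>.35)&(P[...,0]<.6)
    q=P[b]; 
    if len(q):print("tab",len(q),np.median(q,0).round(4),q.min(0).round(3),q.max(0).round(3))
E
```

```text
== scene
table z -0.0010709749780583033
stand 0.01 0.025 518 [ 0.6   -0.269  0.013] [ 0.534 -0.336  0.01 ] [ 0.647 -0.212  0.024]
stand 0.03 0.06 55 [ 0.596 -0.271  0.044] [ 0.583 -0.284  0.031] [ 0.604 -0.264  0.06 ]
stand 0.06 0.1 439 [ 0.734 -0.209  0.078] [ 0.59  -0.284  0.061] [ 0.75  -0.101  0.099]
stand 0.1 0.14 79 [ 0.597 -0.271  0.121] [ 0.585 -0.284  0.101] [ 0.605 -0.265  0.139]
stand 0.14 0.16 39 [ 0.597 -0.271  0.15 ] [ 0.586 -0.283  0.141] [ 0.603 -0.266  0.16 ]
stand 0.16 0.168 24 [ 0.595 -0.273  0.165] [ 0.528 -0.281  0.161] [ 0.601 -0.265  0.168]
stand 0.168 0.174 44 [ 0.552 -0.274  0.172] [ 0.516 -0.283  0.169] [ 0.602 -0.264  0.174]
stand 0.174 0.18 33 [ 0.587 -0.273  0.177] [ 0.502 -0.285  0.174] [ 0.605 -0.266  0.18 ]
stand 0.18 0.186 26 [ 0.587 -0.277  0.182] [ 0.504 -0.284  0.18 ] [ 0.601 -0.268  0.186]
stand 0.186 0.195 1 [ 0.51  -0.278  0.187] [ 0.51  -0.278  0.187] [ 0.51  -0.278  0.187]
base 2097 0.009790451420128132 ((512.47021484375, 265.2899475097656), (329.64996337890625, 317.76153564453125), 6.510195255279541) [[331.0, 404.0], [367.0, 89.0], [694.0, 12
[... 846 characters left out ...]
0.285  0.168] [ 0.593 -0.27   0.174]
stand 0.174 0.18 61 [ 0.547 -0.279  0.176] [ 0.507 -0.287  0.174] [ 0.597 -0.269  0.18 ]
stand 0.18 0.186 47 [ 0.588 -0.278  0.183] [ 0.502 -0.286  0.18 ] [ 0.599 -0.27   0.186]
stand 0.186 0.195 9 [ 0.507 -0.281  0.188] [ 0.504 -0.285  0.187] [ 0.512 -0.28   0.191]
base 2669 0.012763377589548819 ((593.9297485351562, 272.7109680175781), (166.08152770996094, 314.97882080078125), 6.307432651519775) [[494.0, 420.0], [529.0, 107.0], [694.0, 125.0], [659.0, 438.0]]
lamp 1229 0.27361233645425587 ((567.7513427734375, 269.482666015625), (22.64739418029785, 307.3456726074219), 6.408324718475342)
tab 90 [0.5466 0.2661 0.1867] [0.531 0.124 0.12 ] [0.578 0.41  0.202]
```

```bash
cat >> h.py <<'E'
def goto(p,zt,yt,extra=""):
    """print shift (m) and rotvec (deg) in tool axes from measured pose to target"""
    o=ctrl.get_obs();Rm=rot(o["eef_rot"])
    zt=np.array(zt,float);zt/=np.linalg.norm(zt);yt=np.array(yt,float);yt-=zt*(yt@zt);yt/=np.linalg.norm(yt)
    Rt=R.from_matrix(np.c_[np.cross(yt,zt),yt,zt])
    s=Rm.inv().apply(np.array(p)-o["eef_pos"]);r=(Rm.inv()*Rt).as_rotvec(degrees=True)
    print(extra,"shift",s.round(4),"turn",r.round(2),"|",round(np.linalg.norm(s),3),round(np.linalg.norm(r),1))
E
python3 - <<'E'
from h import *
c=ctrl.camera("wrist");print(c["fovy"],c["T_tool_cam"].round(3).tolist())
goto([.50,-.28,.40],[0,0,-1],[.35,-.94,0],"view")
E
```

```text
60.19484786812953 [[0.0, -0.955, -0.296, 0.076], [1.0, -0.0, 0.002, -0.0], [-0.002, -0.296, 0.955, -0.118], [0.0, 0.0, 0.0, 1.0]]
view shift [ 0.347  -0.1188 -0.1441] turn [-0.08 -0.01  3.06] | 0.394 3.1
```

Call:
servo_tool(series="-1 0.03 -0.01 -0.015 0 0 0; -1 0.065 -0.022 -0.03 0 0 0; -1 0.1 -0.035 -0.045 0 0 0; -1 0.135 -0.046 -0.06 0 0 1; -1 0.17 -0.058 -0.075 0 0 1; -1 0.205 -0.07 -0.09 0 0 2; -1 0.24 -0.082 -0.105 0 0 2; -1 0.275 -0.094 -0.12 0 0 3; -1 0.31 -0.106 -0.132 0 0 3; -1 0.335 -0.115 -0.14 0 0 3; -1 0.347 -0.119 -0.144 0 0 3; -1 0.347 -0.119 -0.144 0 0 3")

```text
time_s: 1.15
eef_pos: [0.5017, -0.2782, 0.4011]
eef_rot: [0.0, 0.984, 0.18, 0.001]
wrist_force: [0.2, -0.9, 1.0]
opening: 0.998
grasp_force: 0.0
```

```bash
python3 - <<'E'
from h import *
o=ctrl.get_obs();c=ctrl.camera("wrist");P=cloud(c,wristT(c,o));np.savez("w1.npz",P=P,img=c["img"],z=c["z_map"])
cv2.imwrite("pics/w1.png",c["img"][...,::-1])
ok=c["z_map"]>0
t=ok&(abs(P[...,2])<.012);print("table",np.median(P[t][:,2]))
m=ok&(abs(P[...,1]+.275)<.03)&(P[...,0]<.62)
for a,b in((.03,.16),(.166,.172),(.172,.178),(.178,.182),(.182,.186),(.186,.195)):
    q=P[m&(P[...,2]>a)&(P[...,2]<b)]
    if len(q):print(a,b,len(q),np.median(q,0).round(4),q.min(0).round(3),q.max(0).round(3))
q=P[m&(P[...,2]>.166)&(P[...,2]<.195)]
q=q[(q[:,0]>.515)&(q[:,0]<.575)];v,x0=cv2.fitLine(q[:,:2].astype(np.float32),cv2.DIST_HUBER,0,.01,.01).reshape(2,2);print("line",v,x0,np.degrees(np.arctan2(v[1],v[0])))
f=ok&(P[...,2]>.012)&(P[...,2]<.025)&(P[...,0]<.68)&(P[...,1]<-.19);q=P[f];print("foot",cv2.minEnclosingCircle((q[:,:2]).astype(np.float32)))
E
```

```text
table 0.000703404234086602
0.03 0.16 70 [ 0.5859 -0.2703  0.105 ] [ 0.581 -0.278  0.031] [ 0.595 -0.269  0.16 ]
0.166 0.172 44 [ 0.5515 -0.275   0.1714] [ 0.519 -0.286  0.168] [ 0.595 -0.269  0.172]
0.172 0.178 583 [ 0.5514 -0.2791  0.175 ] [ 0.515 -0.286  0.172] [ 0.59  -0.269  0.178]
0.178 0.182 57 [ 0.5174 -0.28    0.1804] [ 0.511 -0.287  0.178] [ 0.598 -0.269  0.182]
0.182 0.186 319 [ 0.5891 -0.2783  0.1838] [ 0.501 -0.286  0.182] [ 0.599 -0.269  0.186]
0.186 0.195 57 [ 0.5066 -0.2817  0.1875] [ 0.502 -0.286  0.186] [ 0.595 -0.277  0.19 ]
line [0.99894685 0.04588189] [ 0.5451982  -0.27935377] 2.6297617
foot ((0.5907761454582214, -0.2778227925300598), 0.06420592218637466)
```

View pics/w1.png

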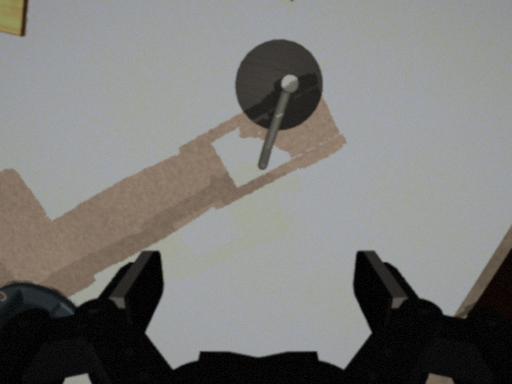

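The wrist view shows the foot at (279,84), the post top at (290,84) and the hook tip at (263,165). This puts the post at (0.590,-0.278) and the hook yaw at about 182.6°. The tip works out 85 mm out at z 0.183, which matches the description. Next I swing over to the holder.

```bash
python3 - <<'E'
from h import *
a=np.radians(13);goto([.46,-.02,.42],[0,0,-1],[np.cos(a),np.sin(a),0],"mid")
E
```

```text
mid shift [ 0.0534 -0.257  -0.0199] turn [-1.000e-02  3.000e-02 -8.239e+01] | 0.263 82.4
```

Call:
servo_tool(series="-1 0.005 -0.02 -0.002 0 0 -7; -1 0.01 -0.045 -0.004 0 0 -14; -1 0.015 -0.07 -0.006 0 0 -21; -1 0.02 -0.095 -0.008 0 0 -28; -1 0.025 -0.12 -0.01 0 0 -35; -1 0.03 -0.145 -0.012 0 0 -42; -1 0.035 -0.17 -0.014 0 0 -49; -1 0.04 -0.195 -0.016 0 0 -56; -1 0.045 -0.22 -0.018 0 0 -63; -1 0.05 -0.24 -0.02 0 0 -70; -1 0.053 -0.25 -0.02 0 0 -77; -1 0.053 -0.257 -0.02 0 0 -82")

```text
time_s: 2.2
eef_pos: [0.459, -0.0208, 0.4196]
eef_rot: [-0.0, 0.624, 0.782, -0.0]
wrist_force: [1.5, 0.3, -0.6]
opening: 1.0
grasp_force: 0.0
```

```bash
python3 - <<'E'
from h import *
d=np.array([-.570,-.064,.819]);hy=[-.1115,.9938,0]
goto(np.array([.5442,.2672,.176])+.15*d,-d,hy,"standoff")
a=np.radians(96.4);goto([.44,.2,.37],[0,0,-1],hy,"vert")
goto([.44,.2,.37],-d,hy,"tilt")
E
```

```text
standoff shift [0.2715 0.0615 0.1207] turn [-25.52 -28.54 -80.78] | 0.303 89.4
vert shift [0.2195 0.0304 0.0496] turn [-4.00e-02 -5.00e-02 -8.36e+01] | 0.227 83.6
tilt shift [0.2195 0.0304 0.0496] turn [-25.52 -28.54 -80.78] | 0.227 89.4
```

Call:
servo_tool(series="-1 0.015 0.002 0.004 -2 -2.2 -6.2; -1 0.035 0.005 0.008 -4 -4.4 -12.4; -1 0.055 0.008 0.012 -6 -6.7 -19; -1 0.075 0.01 0.016 -8 -8.9 -25.2; -1 0.095 0.013 0.02 -10 -11.1 -31.5; -1 0.115 0.016 0.024 -12 -13.3 -37.7; -1 0.135 0.019 0.028 -14 -15.6 -44.2; -1 0.155 0.022 0.032 -16 -17.8 -50.5; -1 0.175 0.025 0.036 -18 -20 -56.7; -1 0.195 0.027 0.04 -20 -22.2 -63; -1 0.21 0.029 0.045 -22 -24.5 -69.3; -1 0.2195 0.0304 0.0496 -24 -26.8 -76")

```text
time_s: 3.2
eef_pos: [0.4415, 0.2001, 0.3693]
eef_rot: [0.286, -0.008, 0.958, 0.015]
wrist_force: [-0.1, -0.6, -0.2]
opening: 0.997
grasp_force: 0.0
```

```bash
python3 - <<'E'
from h import *
d=np.array([-.570,-.064,.819]);hy=[-.1115,.9938,0]
goto(np.array([.5442,.2672,.176])+.15*d,-d,hy,"standoff")
print(ctrl.get_obs()["q"].round(2))
E
```

```text
standoff shift [0.0239 0.0554 0.0702] turn [-1.72 -1.69 -4.92] | 0.093 5.5
[ 0.24 -0.46  2.04 -0.12  0.99 -1.31]
```

Call:
servo_tool(series="-1 0.008 0.018 0.023 -0.8 -0.8 -2.4; -1 0.016 0.036 0.046 -1.7 -1.7 -4.9; -1 0.024 0.0555 0.07 -1.7 -1.7 -4.9; -1 0.024 0.0555 0.07 -1.7 -1.7 -4.9; -1 0.024 0.0555 0.07 -1.7 -1.7 -4.9")

```text
time_s: 3.62
eef_pos: [0.4583, 0.2566, 0.2972]
eef_rot: [0.297, -0.051, 0.953, 0.016]
wrist_force: [-0.2, -0.3, 0.4]
opening: 1.003
grasp_force: 0.0
```

```bash
python3 - <<'E'
from h import *
o=ctrl.get_obs();c=ctrl.camera("wrist");P=cloud(c,wristT(c,o));img=c["img"]
cv2.imwrite("pics/w2.png",img[...,::-1]);np.savez("w2.npz",P=P,img=img,z=c["z_map"])
print(o["eef_pos"].round(4),o["eef_rot"].round(3))
d=np.array([-.570,-.064,.819]);hy=np.array([-.1115,.9938,0]);n=np.cross(hy,d)
tab=np.array([.5442,.2672,.176]);G=np.dstack([(P-tab)@n,(P-tab)@hy,(P-tab)@d+.16])
hsv=cv2.cvtColor(img,cv2.COLOR_RGB2HSV);ok=c["z_map"]>0
near=ok&(abs(G[...,0])<.02)&(abs(G[...,1])<.05)
dark=near&(hsv[...,2]<70)&(G[...,2]>.125)&(G[...,2]<.2)
q=G[dark];print("tab",len(q),np.percentile(q,[2,50,98],axis=0).round(4).tolist())
pl=near&(hsv[...,2]>=70)&(G[...,2]>.04)&(G[...,2]<.14)
q=G[pl];print("plate",len(q),np.percentile(q,[2,50,98],axis=0).round(4).tolist())
np.savez("g2.npz",G=G)
E
```

```text
[0.4583 0.2566 0.2972] [ 0.297 -0.051  0.953  0.016]
tab 1013 [[-0.0062, -0.0142, 0.1284], [-0.0051, -0.0004, 0.1835], [0.0042, 0.0129, 0.1871]]
plate 1881 [[-0.0183, -0.0445, 0.0472], [-0.005, -0.0005, 0.0866], [0.004, 0.0445, 0.1371]]
```

View pics/w2.png

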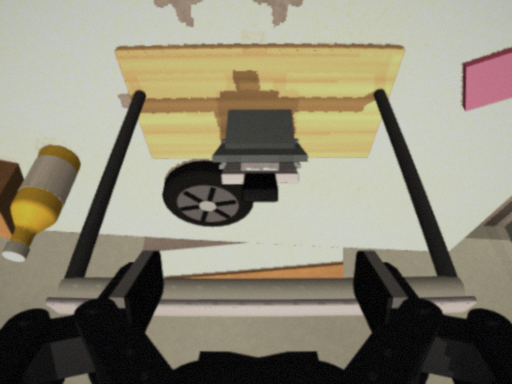

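The wrist view shows the black tab at (260,187) in front of the holder back, with the lamp bar across at row 297. The tab is centred within 1 mm in gauge axes and its top is at z 185–187 mm, as expected.

```bash
python3 - <<'E'
from h import *
d=np.array([-.570,-.064,.819]);hy=np.array([-.1115,.9938,0]);n=np.cross(hy,d)
tab=np.array([.5442,.2672,.176])-.001*n-.0005*hy
goto(tab+.01*d,-d,hy,"grasp")
E
```

```text
grasp shift [0.0012 0.0008 0.1403] turn [-0.13 -0.15 -0.33] | 0.14 0.4
```

Call:
servo_tool(series="-1 0.001 0.001 0.02 0 0 -0.3; -1 0.001 0.001 0.045 0 0 -0.3; -1 0.001 0.001 0.07 0 0 -0.3; -1 0.001 0.001 0.095 0 0 -0.3; -1 0.001 0.001 0.115 0 0 -0.3; -1 0.001 0.001 0.13 0 0 -0.3; -1 0.001 0.001 0.138 0 0 -0.3; -1 0.001 0.001 0.14 0 0 -0.3; -1 0.001 0.001 0.14 0 0 -0.3")

```text
time_s: 4.42
eef_pos: [0.5386, 0.2669, 0.1861]
eef_rot: [0.301, -0.052, 0.952, 0.016]
wrist_force: [-0.9, 0.4, 0.8]
opening: 1.001
grasp_force: 0.0
```

Call:
servo_tool(series="1 0 0 0 0 0 0; 1 0 0 0 0 0 0; 1 0 0 0 0 0 0; 1 0 0 0 0 0 0; 1 0 0 0 0 0 0; 1 0 0 0 0 0 0; 1 0 0 0 0 0 0; 1 0 0 0 0 0 0; 1 0 0 0 0 0 0; 1 0 0 0 0 0 0")

```text
time_s: 5.25
eef_pos: [0.538, 0.2677, 0.1859]
eef_rot: [0.3, -0.053, 0.952, 0.017]
wrist_force: [-4.1, -2.0, 5.5]
opening: 0.314
grasp_force: 58.5
```

Opening is 27 mm with a 58 N grip, so the tab is held. Now I pull out along the gauge.

Call:
servo_tool(series="1 0 0 -0.005 0 0 0; 1 0 0 -0.012 0 0 0; 1 0 0 -0.022 0 0 0; 1 0 0 -0.035 0 0 0; 1 0 0 -0.05 0 0 0; 1 0 0 -0.065 0 0 0; 1 0 0 -0.08 0 0 0; 1 0 0 -0.095 0 0 0; 1 0 0 -0.11 0 0 0; 1 0 0 -0.125 0 0 0; 1 0 0 -0.135 0 0 0; 1 0 0 -0.14 0 0 0")

```text
time_s: 6.25
eef_pos: [0.4574, 0.259, 0.3011]
eef_rot: [0.301, -0.053, 0.952, 0.017]
wrist_force: [-0.7, -0.8, -2.0]
opening: 0.318
grasp_force: 59.4
```

```bash
python3 - <<'E'
from h import *
a=np.radians(92.6-80)
goto([.36,.15,.44],[0,0,-1],[np.cos(a),np.sin(a),0],"mid1")
goto([.38,.22,.42],[-.0,0,-1],[-.1115,.9938,0],"up")
E
```

```text
mid1 shift [ 0.0094 -0.0974 -0.1763] turn [25.58 28.47 80.95] | 0.202 89.5
up shift [-0.0017 -0.0301 -0.144 ] turn [ 3.000e-02  3.504e+01 -3.000e-02] | 0.147 35.0
```

Call:
servo_tool(series="1 0 -0.003 -0.012 0 1 0; 1 0 -0.006 -0.03 0 4 0; 1 0 -0.01 -0.05 0 9 0; 1 -0.001 -0.014 -0.07 0 14 0; 1 -0.001 -0.018 -0.09 0 19 0; 1 -0.001 -0.022 -0.11 0 24 0; 1 -0.001 -0.026 -0.125 0 28.5 0; 1 -0.001 -0.029 -0.137 0 32 0; 1 -0.002 -0.03 -0.143 0 34.5 0; 1 -0.002 -0.03 -0.144 0 35 0")

```text
time_s: 7.08
eef_pos: [0.3819, 0.2198, 0.4197]
eef_rot: [-0.001, -0.055, 0.998, 0.0]
wrist_force: [0.7, -0.5, -1.4]
opening: 0.316
grasp_force: 59.4
```

```bash
python3 - <<'E'
from h import *
a=np.radians(96.4-80)
goto([.42,.0,.42],[0,0,-1],[np.cos(a),np.sin(a),0],"mid1")
E
```

```text
mid1 shift [-0.0137 -0.2227 -0.0003] turn [-3.000e-02 -5.000e-02  7.991e+01] | 0.223 79.9
```

Call:
servo_tool(series="1 -0.001 -0.01 0 0 0 3; 1 -0.002 -0.03 0 0 0 10; 1 -0.004 -0.05 0 0 0 17; 1 -0.005 -0.07 0 0 0 24; 1 -0.006 -0.09 0 0 0 31; 1 -0.008 -0.11 0 0 0 38; 1 -0.009 -0.13 0 0 0 45; 1 -0.01 -0.15 0 0 0 52; 1 -0.011 -0.17 0 0 0 59; 1 -0.012 -0.19 0 0 0 66; 1 -0.013 -0.21 0 0 0 73; 1 -0.014 -0.223 0 0 0 80")

```text
time_s: 8.08
eef_pos: [0.4197, -0.0015, 0.418]
eef_rot: [0.0, 0.602, 0.798, -0.0]
wrist_force: [-0.2, -0.5, -2.2]
opening: 0.319
grasp_force: 59.6
```

```bash
python3 - <<'E'
from h import *
a=np.radians(182.6-270-0) # gauge y = hook yaw +90 -> -87.4
print(np.degrees(a))
goto([.40,-.287,.34],[0,0,-1],[np.cos(a),np.sin(a),0],"pre")
E
```

```text
-87.4
pre shift [-0.2691 -0.0974  0.0782] turn [0.0000e+00 5.0000e-02 1.0336e+02] | 0.297 103.4
```

Call:
servo_tool(series="1 -0.01 -0.004 0.002 0 0 4; 1 -0.03 -0.01 0.007 0 0 11; 1 -0.052 -0.018 0.013 0 0 18; 1 -0.074 -0.026 0.02 0 0 25; 1 -0.096 -0.034 0.026 0 0 32; 1 -0.118 -0.042 0.033 0 0 39; 1 -0.14 -0.05 0.04 0 0 46; 1 -0.162 -0.058 0.046 0 0 53; 1 -0.184 -0.066 0.052 0 0 60; 1 -0.206 -0.074 0.058 0 0 67; 1 -0.228 -0.082 0.064 0 0 74; 1 -0.245 -0.09 0.07 0 0 81")

```text
time_s: 9.08
eef_pos: [0.402, -0.2618, 0.3477]
eef_rot: [0.0, 0.976, 0.216, -0.0]
wrist_force: [0.6, -0.5, -1.5]
opening: 0.319
grasp_force: 59.5
```

```bash
python3 - <<'E'
from h import *
a=np.radians(-87.4)
goto([.40,-.287,.34],[0,0,-1],[np.cos(a),np.sin(a),0],"pre")
E
```

```text
pre shift [-0.0125  0.022   0.0077] turn [1.000e-02 3.000e-02 2.239e+01] | 0.026 22.4
```

Call:
servo_tool(series="1 -0.004 0.006 0.002 0 0 7; 1 -0.008 0.014 0.005 0 0 14; 1 -0.0125 0.022 0.008 0 0 20; 1 -0.0125 0.022 0.008 0 0 22.4; 1 -0.0125 0.022 0.008 0 0 22.4; 1 -0.0125 0.022 0.008 0 0 22.4; 1 -0.0125 0.022 0.008 0 0 22.4")

```text
time_s: 9.67
eef_pos: [0.4004, -0.2853, 0.3407]
eef_rot: [-0.0, 1.0, 0.027, -0.0]
wrist_force: [-0.5, 0.4, -1.9]
opening: 0.319
grasp_force: 59.5
```

```bash
python3 - <<'E'
from h import *
o=ctrl.get_obs();print(o["eef_pos"].round(4),o["eef_rot"].round(4))
c=ctrl.camera("scene");P=cloud(c);img=c["img"]
cv2.imwrite("pics/s2.png",cv2.resize(img[100:260,40:250,::-1],None,fx=3.5,fy=3.5))
Rm=rot(o["eef_rot"]);L=Rm.inv().apply((P-o["eef_pos"]).reshape(-1,3)).reshape(P.shape)
# tool axes: x=-gauge x, y=gauge y, z=-gauge z
m=(c["z_map"]>0)&(abs(L[...,0])<.03)&(abs(L[...,1])<.055)&(L[...,2]>.0)&(L[...,2]<.2)
q=L[m];print(len(q))
for a in np.arange(.03,.19,.01):
    r=q[(q[:,2]>a)&(q[:,2]<a+.01)]
    if len(r):print(round(a,2),len(r),"y",np.percentile(r[:,1],[2,98]).round(3),"x",np.median(r[:,0]).round(4), "gap", np.sort(np.diff(np.sort(r[:,1])))[-1].round(3))
print("zmax",np.percentile(q[:,2],99.5))
E
```

```text
[ 0.4004 -0.2853  0.3407] [-0.000e+00  9.996e-01  2.670e-02 -2.000e-04]
983
0.03 62 y [-0.038  0.033] x 0.006 gap 0.004
0.04 69 y [-0.037  0.029] x 0.0056 gap 0.003
0.05 41 y [-0.038  0.031] x 0.0049 gap 0.023
0.06 36 y [-0.038  0.032] x 0.0059 gap 0.039
0.07 35 y [-0.039  0.03 ] x 0.0072 gap 0.038
0.08 68 y [-0.038  0.031] x 0.0053 gap 0.004
0.09 66 y [-0.039  0.029] x 0.0069 gap 0.003
0.1 61 y [-0.036  0.031] x 0.0079 gap 0.003
0.11 71 y [-0.036  0.029] x 0.0067 gap 0.003
0.12 62 y [-0.035  0.03 ] x 0.0076 gap 0.004
0.13 62 y [-0.036  0.029] x 0.0064 gap 0.004
0.14 64 y [-0.037  0.031] x 0.0072 gap 0.003
0.15 59 y [-0.034  0.028] x 0.0068 gap 0.004
0.16 63 y [-0.036  0.029] x 0.0078 gap 0.004
0.17 10 y [-0.031  0.03 ] x 0.0046 gap 0.021
zmax 0.1711548152090803
```

View pics/s2.png

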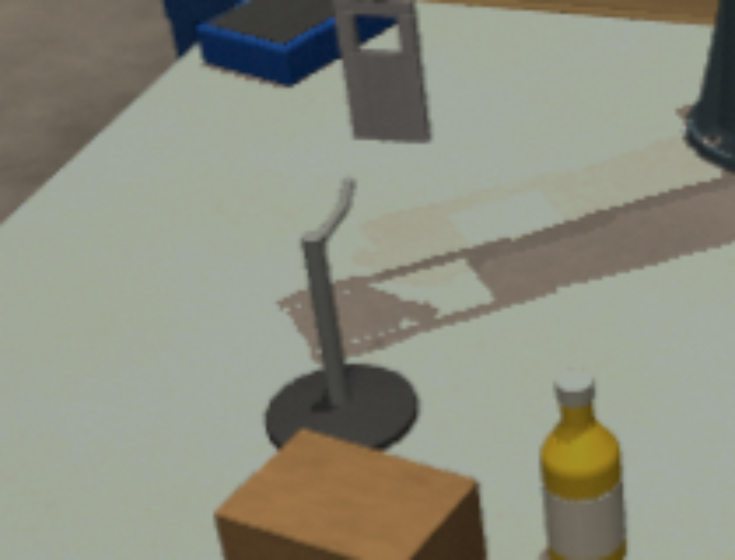

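The crop shows the plain face towards the post with the hole at about (383,32), and the hook tip at (349,183). The bottom edge is 170 mm ahead of the TCP as expected, so the hole centre is 67 mm ahead. Next I lower and move in front of the hook.

```bash
python3 - <<'E'
from h import *
a=np.radians(-87.3);y=[np.cos(a),np.sin(a),0]
L=lambda x,z:[x,-.2795+.048*(x-.545),z]
goto(L(.45,.2425),[0,0,-1],y,"front");goto(L(.55,.2425),[0,0,-1],y,"seat")
E
```

```text
front shift [0.0495 0.0013 0.0984] turn [0.01 0.01 0.36] | 0.11 0.4
seat shift [0.1496 0.0019 0.0983] turn [0.01 0.01 0.36] | 0.179 0.4
```

Call:
servo_tool(series="1 0.005 0 0.01 0 0 0.4; 1 0.01 0.001 0.025 0 0 0.4; 1 0.02 0.001 0.04 0 0 0.4; 1 0.03 0.001 0.058 0 0 0.4; 1 0.038 0.001 0.075 0 0 0.4; 1 0.045 0.001 0.09 0 0 0.4; 1 0.049 0.001 0.097 0 0 0.4; 1 0.0495 0.0013 0.0984 0 0 0.4; 1 0.0495 0.0013 0.0984 0 0 0.4; 1 0.0495 0.0013 0.0984 0 0 0.4")

```text
time_s: 10.55
eef_pos: [0.4501, -0.2847, 0.2433]
eef_rot: [0.0, 1.0, 0.022, 0.0]
wrist_force: [-0.5, 0.4, -1.2]
opening: 0.321
grasp_force: 59.6
```

```bash
python3 - <<'E'
from h import *
o=ctrl.get_obs();c=ctrl.camera("wrist");P=cloud(c,wristT(c,o));img=c["img"]
cv2.imwrite("pics/w3.png",img[...,::-1])
ok=c["z_map"]>0
Rm=rot(o["eef_rot"]);L=Rm.inv().apply((P-o["eef_pos"]).reshape(-1,3)).reshape(P.shape)
m=ok&(abs(L[...,1])<.05)&(abs(L[...,0])<.02)&(L[...,2]>.03)&(L[...,2]<.2);q=L[m]
for a in np.arange(.03,.18,.02):
    r=q[(q[:,2]>a)&(q[:,2]<a+.02)]
    if len(r)>5:print(round(a,2),len(r),"y",np.percentile(r[:,1],[2,98]).round(4),"x",np.median(r[:,0]).round(4))
h=ok&(P[...,2]>.168)&(P[...,2]<.195)&(P[...,0]>.49)&(P[...,0]<.6)&(abs(P[...,1]+.28)<.03)
q=L[h];print("hook in tool",len(q),q.min(0).round(4),q.max(0).round(4))
for a in np.arange(q[:,0].min(),q[:,0].max(),.012):
    r=q[(q[:,0]>=a)&(q[:,0]<a+.012)]
    if len(r)>3:print(a.round(3),len(r),np.percentile(r[:,1],[3,50,97]).round(4),np.median(r[:,2]).round(4))
goto([.55,-.2793,.2425],[0,0,-1],[.047,-.9989,0])
E
```

```text
0.03 2383 y [-0.034   0.0334] x 0.0073
0.05 707 y [-0.0343  0.0339] x 0.0075
0.07 1531 y [-0.033   0.0326] x 0.0062
0.09 869 y [-0.0332  0.0324] x 0.0076
0.11 670 y [-0.033   0.0325] x 0.0076
0.13 549 y [-0.033   0.0326] x 0.0077
0.15 436 y [-0.0334  0.0321] x 0.0077
hook in tool 2441 [ 0.0513 -0.0054  0.0533] [0.1223 0.0042 0.0738]
0.051 388 [-0.0053 -0.0008  0.0037] 0.0568
0.063 406 [-0.0049 -0.0006  0.0038] 0.0657
0.075 389 [-0.0049 -0.0005  0.0038] 0.0685
0.087 410 [-0.0048 -0.0005  0.0037] 0.0685
0.099 441 [-0.0053 -0.0011  0.0037] 0.0684
0.111 407 [-0.0052 -0.0005  0.0042] 0.0687
 shift [ 0.1    -0.0011  0.0012] turn [ 0.08 -0.05 -0.14] | 0.1 0.2
```

View pics/w3.png

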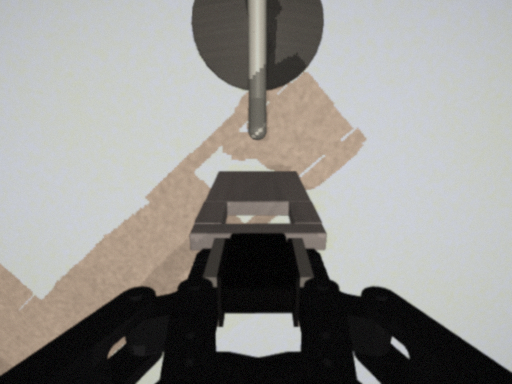

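The wrist view shows the hook tip at (257,132) in line with the gauge, whose top edge is at about (258,235). The hook is at tool y -0.6 mm and the gauge at -0.3 mm, running parallel. The tip clears the hole by 4–6 mm, so I insert.

Call:
servo_tool(series="1 0.006 0 -0.001 0 0 0; 1 0.015 0 -0.001 0 0 0; 1 0.024 0 -0.001 0 0 0; 1 0.033 0 -0.001 0 0 0; 1 0.042 0 -0.001 0 0 0; 1 0.051 0 -0.001 0 0 0; 1 0.06 0 -0.001 0 0 0; 1 0.069 0 -0.001 0 0 0; 1 0.078 0 -0.001 0 0 0; 1 0.087 0 -0.001 0 0 0; 1 0.096 0 -0.001 0 0 0; 1 0.1 0 -0.001 0 0 0")

```text
time_s: 11.6
eef_pos: [0.551, -0.2799, 0.2435]
eef_rot: [0.0, 1.0, 0.023, 0.0]
wrist_force: [-0.2, 0.5, -2.3]
opening: 0.323
grasp_force: 59.6
```

Call:
servo_tool(series="1 0 0 0.003 0 0 0; 1 0 0 0.006 0 0 0; 1 0 0 0.009 0 0 0; 1 0 0 0.012 0 0 0; 1 0 0 0.014 0 0 0; 1 0 0 0.016 0 0 0; 1 0 0 0.016 0 0 0; 1 0 0 0.016 0 0 0")

```text
time_s: 12.27
eef_pos: [0.5496, -0.28, 0.2275]
eef_rot: [-0.0, 1.0, 0.022, -0.0]
wrist_force: [0.3, -0.6, -2.4]
opening: 0.316
grasp_force: 59.5
```

Call:
servo_tool(series="1 0 0 0.001 0 0 0; 1 0 0 0.002 0 0 0; 1 0 0 0.0025 0 0 0; 1 0 0 0.0025 0 0 0; 1 0 0 0.0025 0 0 0")

```text
time_s: 12.68
eef_pos: [0.5498, -0.28, 0.225]
eef_rot: [-0.0, 1.0, 0.022, -0.0]
wrist_force: [-0.8, -0.3, -2.0]
opening: 0.319
grasp_force: 59.5
```

Call:
servo_tool(series="1 0 0 0.0005 0 0 0; 1 0 0 0.001 0 0 0; 1 0 0 0.001 0 0 0; 1 0 0 0.001 0 0 0")

```text
time_s: 13.02
eef_pos: [0.5499, -0.28, 0.2245]
eef_rot: [0.0, 1.0, 0.022, 0.0]
wrist_force: [0.3, 0.9, 1.2]
opening: 0.32
grasp_force: 59.9
```

Call:
servo_tool(series="1 0 0 0.0005 0 0 0; 1 0 0 0.0005 0 0 0; 0.4 0 0 0.0005 0 0 0; 0.3 0 0 0.0005 0 0 0; 0.25 0 0 0.0005 0 0 0; 0.2 0 0 0.0005 0 0 0; 0.1 0 0 0.0005 0 0 0; 0 0 0 0.0005 0 0 0; -0.1 0 0 0.0005 0 0 0; -0.2 0 0 0.0005 0 0 0; -0.2 0 0 0.0005 0 0 0; -0.2 0 0 0.0005 0 0 0")

```text
time_s: 14.02
eef_pos: [0.5498, -0.28, 0.2236]
eef_rot: [-0.0, 1.0, 0.022, -0.0]
wrist_force: [-0.1, 0.2, -1.1]
opening: 0.6
grasp_force: 0.0
```

```bash
python3 - <<'E'
from h import *
o=ctrl.get_obs()
c=ctrl.camera("wrist");cv2.imwrite("pics/w4.png",c["img"][...,::-1])
print(o["opening"],o["wrist_force"].round(1),o["grasp_force"])
E
```

```text
0.6003783558225848 [-0.1  0.2 -1.1] 0.0
```

View pics/w4.png

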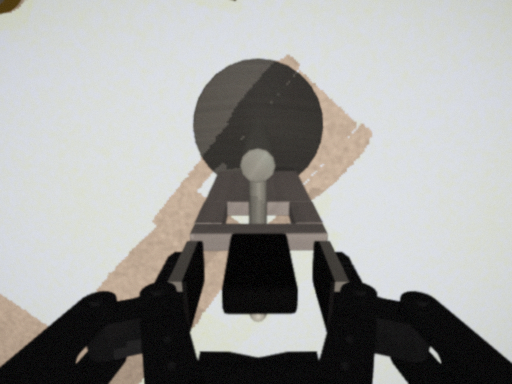

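The gauge hangs on the hook, with the post top at (258,165), the bar through the hole and the tab free between the fingers at (258,275). I now retreat straight up.

Call:
servo_tool(series="-0.2 0 0 -0.004 0 0 0; -0.2 0 0 -0.01 0 0 0; -0.2 0 0 -0.02 0 0 0; -0.2 0 0 -0.032 0 0 0; -0.2 0 0 -0.046 0 0 0; -0.2 0 0 -0.062 0 0 0; -0.2 0 0 -0.08 0 0 0; -0.2 0 0 -0.1 0 0 0; -0.2 0 0 -0.12 0 0 0; -0.2 0 0 -0.135 0 0 0; -0.2 0 0 -0.145 0 0 0; -0.2 0 0 -0.15 0 0 0")

```text
time_s: 15.07
eef_pos: [0.5503, -0.2803, 0.3767]
eef_rot: [0.001, 1.0, 0.022, 0.001]
wrist_force: [0.3, -0.6, 0.9]
opening: 0.6
grasp_force: 0.0
```

Call:
servo_tool(series="-0.2 0 0 0 0 0 0; -0.2 0 0 0 0 0 0; -0.2 0 0 0 0 0 0; -0.2 0 0 0 0 0 0; -0.2 0 0 0 0 0 0; -0.2 0 0 0 0 0 0; -0.2 0 0 0 0 0 0; -0.2 0 0 0 0 0 0; -0.2 0 0 0 0 0 0; -0.2 0 0 0 0 0 0; -0.2 0 0 0 0 0 0; -0.2 0 0 0 0 0 0")

```text
time_s: 16.07
eef_pos: [0.5498, -0.28, 0.3736]
eef_rot: [0.0, 1.0, 0.022, -0.0]
wrist_force: [0.2, 0.0, 0.6]
opening: 0.598
grasp_force: 0.0
```

Call:
servo_tool(series="-0.2 0 0 0 0 0 0; -0.2 0 0 0 0 0 0; -0.2 0 0 0 0 0 0; -0.2 0 0 0 0 0 0; -0.2 0 0 0 0 0 0; -0.2 0 0 0 0 0 0; -0.2 0 0 0 0 0 0; -0.2 0 0 0 0 0 0; -0.2 0 0 0 0 0 0; -0.2 0 0 0 0 0 0; -0.2 0 0 0 0 0 0; -0.2 0 0 0 0 0 0")

```text
time_s: 17.07
eef_pos: [0.5498, -0.28, 0.3735]
eef_rot: [-0.0, 1.0, 0.022, -0.0]
wrist_force: [-0.6, -0.1, 1.5]
opening: 0.603
grasp_force: 0.0
```

```bash
python3 - <<'E'
from h import *
pr=None
for k in range(3):
    c=ctrl.camera("scene");g=c["img"].astype(int)
    if pr is not None:print(np.abs(g-pr)[120:240,90:170].mean())
    pr=g
cv2.imwrite("pics/s3.png",cv2.resize(c["img"][90:270,60:260,::-1],None,fx=3,fy=3))
o=ctrl.get_obs();w=ctrl.camera("wrist");P=cloud(w,wristT(w,o));ok=w["z_map"]>0
m=ok&(P[...,2]>.03)&(P[...,2]<.26)&(abs(P[...,1]+.28)<.05)&(P[...,0]>.53)&(P[...,0]<.575)
for a in np.arange(.03,.25,.02):
    q=P[m&(P[...,2]>a)&(P[...,2]<a+.02)]
    if len(q)>5:print(round(a,2),len(q),np.percentile(q[:,:2],[2,50,98],axis=0).round(4).tolist())
E
```

```text
0.7726388888888889
0.7689583333333333
0.05 71 [[0.556, -0.3125], [0.5579, -0.2864], [0.5591, -0.2466]]
0.07 100 [[0.5562, -0.3121], [0.5579, -0.2869], [0.5591, -0.2468]]
0.09 141 [[0.5561, -0.3123], [0.5578, -0.2858], [0.5592, -0.2469]]
0.11 152 [[0.556, -0.3124], [0.5575, -0.2732], [0.5592, -0.2465]]
0.13 350 [[0.5499, -0.312], [0.5563, -0.2855], [0.5592, -0.2478]]
0.15 122 [[0.5553, -0.3137], [0.5572, -0.2995], [0.5594, -0.246]]
0.17 719 [[0.5481, -0.3133], [0.5573, -0.2799], [0.5738, -0.2471]]
0.19 242 [[0.5478, -0.3107], [0.5578, -0.2766], [0.5592, -0.2474]]
0.21 190 [[0.5575, -0.2928], [0.5587, -0.2798], [0.5593, -0.2667]]
0.23 585 [[0.5473, -0.2932], [0.5542, -0.2799], [0.5592, -0.2666]]
```

View pics/s3.png

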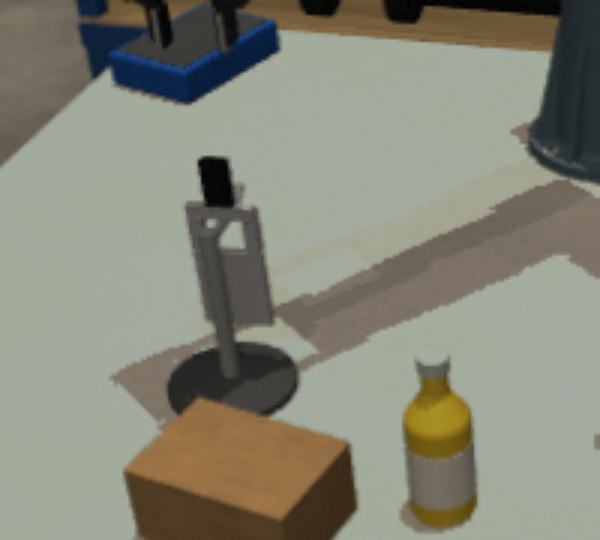

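The gauge hangs vertical and level on the hook at (222,230), with its plain face to the post. It is still and the gripper is clear of it, so I hand in.

```bash
python3 -c "
from bench import ctrl
print(ctrl.hand_in())"
```

```text
the job is handed in; nothing more can be done
None
```

The gauge hangs free and still by its hole on the hook, graduated face looking out along it away from the post; the wheel, oil bottle and carton were not touched, and the job was handed in at about 17 s, with no verdict returned.

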